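# Jack the gluing press open and hold it

## Robot

A 7-joint arm with a two-finger parallel gripper is mounted at the origin on a cart in front of the work surface, level with it; the furniture and walls round the work are solid. World frame = base frame: x ahead of the robot, y to its left, z up, the work surface at z = 0. Lengths are in m, angles in rad, forces in N, time in s.
With the tool pointing down it reaches from about 0.425 to 0.925 m from the base axis. Payload 6.8 kg.
Tool frame: the origin (TCP) lies at the very end of the fingers, on their centre line; the grasp point (between the pads) lies 19 mm behind it; z points along the fingers, y is the line along which they close (so a half turn about z gives the same grasp; the last joint's range is limited). The gripper opens to 85 mm and grips with 20 to 120 N. Pads are 22 mm wide; open, the fingers measure 114 mm over their backs; the gripper's body (76 mm by 85 mm) begins 54 mm behind the grasp point. The pads swing forward as they close: fully open they stand 13 mm farther back than shut.
Start: joints at [1.214, 0.477, 0.022, 1.555, -0.011, 1.109, -0.083], TCP at [0.166, -0.654, 0.201] pointing down, gripper open.
Joint ranges: [-2.96, 2.96], [-0.34, 2.1], [-1.41, 1.46], [0.24, 2.44], [-1.37, 4.51], [0.17, 1.92], [-2.96, 2.96]. Speed limits (rad/s): [2.39, 2.39, 3.14, 3.14, 3.14, 3.14, 3.14].

## Interface

Orientations are given as a unit quaternion [w, x, y, z].
In Python, from station import get_obs, read_camera, hand_in gives the robot as it stands.
- The arm moves only by the tool arm_command, never from a script. Its argument "commands" is one flat list of numbers, 7 for each row, row after row: the shift along the tool's x, y, z in m, then the turn, a rotation vector about the tool's x, y, z in degrees, then the opening, from 0 (shut) to 1 (fully open). In form: [tx, ty, tz, rx, ry, rz, fingers, tx, ty, tz, rx, ry, rz, fingers, ...]. A call has 1 to 8 rows; each row is the pose to reach, as a shift and turn from the pose commanded when the call began, along the tool's axes at that moment; what a row does not reach only later rows make up. A row lasts 1/10 s, in which the tool goes at most 50 mm and 8.59 degrees, less where a joint would pass 70% of its speed; a pose out of reach is approached as far as the arm can. A call with a gripper value outside its range is refused whole. The fingers move at their own pace and stop on an object; "force" is the grip in N (left out, the last holds). Time passes only in rows, so rows that repeat a pose let the fingers close. It gives the time, the measured TCP pose, the force, the opening and the grip force at its end, in the units of the state.
- get_obs(): the state, without advancing time (a new reading comes with each control period).
- read_camera(name): name is "scene" or "top" or "wrist"; returns a dict with "img" (480x640x3 uint8, red, green, blue), "camera_matrix" (3x3 intrinsics, pixels), "pose" (4x4, takes a point from camera to world coordinates). Camera axes: x right, y down, z forward; pixel columns grow to the right and rows downward; lengths in m; the calibration is good to about 2 mm. A picture is of the moment at which its call begins. There is no depth.
- hand_in(): hands the job in; it is judged then, once.
The state is a dict: "t": time; "q": joint angles; "joint_vel": joint speeds; "joint_torque": joint torques, N m; "eef_pos": TCP position; "tool_rot": TCP orientation; "contact_force": force on the tool from outside, world axes, zero at the start; "torque": the same for the moment, N m; "gripper_width": opening from 0.0 (shut) to 1.0 (fully open); "grasp_force": force on a finger pad.
Only numpy, scipy, OpenCV 4.12 (cv2) and the standard library are available. Lean on these libraries where they do the work, as an engineer would, in place of code of your own. Each camera call takes 0.05 s, during which the arm holds its last target. There are 200 camera calls.

## Task

Lift the small lever jack out of its plywood tray and stand it on the bench with its round saddle centred under the round lift pad on the gluing press beam. Let go of the jack, then push its handle all the way down so that the jack raises the beam, and finish while still holding the handle down, so that a workmate can take the glued strip out. Raise the beam with the jack only, and leave the other things on the bench where they are.

Things in the scene. Friction and masses are not known exactly. Their poses are not given: they have to be found in the camera images.
- jack_grip (a point): Grip point of the jack: on the axis of its upright grey post, 80 mm above the jack's underside (z = 0.080 on the bench, 0.086 in the tray). The post is 32 mm (x) by 30 mm (y), 111 mm tall; grip it across y. x runs along the jack's plate to the saddle, y across, z up. From here the saddle's axis is 65 mm ahead (+x), the plate reaches 90 mm ahead and 100 mm back.
- saddle_top (a point): Centre of the flat top of the jack's round steel saddle, 36 mm in diameter, 9 mm thick; 85 mm above the jack's underside when the handle is up. It rises straight up by 42 mm per rad of handle travel, 27 mm in all.
- handle_bar (a point): Centre of the black crossbar of the jack's handle: 56 mm long (along the jack's y), 19 mm in diameter, 62 mm from the hinge pin. Handle up, it lies 81 mm behind the grip point (-x), 98 mm above the jack's underside; fully down, 92 mm behind, 60 mm above. It is above the plate: a push straight down does not tip the jack.
- jack_handle (a joint): Handle angle in rad: 0 up (start), 0.65 fully down at its stop; turns about the jack's y axis. A spring and the load return it when it is let go: 1 to 3 N at the crossbar from the spring and up to about 10 N more with the beam on the saddle.
- jack: The whole lever jack, 0.72 kg (varies): steel plate 190 x 62 x 10 mm, grey post, round saddle at one end, handle at the other, hinged 30 mm behind the post's axis between two cheeks 35 mm wide over all, 72 mm high. Origin at the centre of its underside, 5 mm behind the grip point and 80 mm below it; same axes.
- tray: Open plywood tray, fixed to the bench, 210 x 82 mm, walls 6 mm thick and 16 mm high, floor 6 mm, in which the jack lies with 4 mm clearance all round; origin under its centre, x along its length.
- lift_pad (a point): Centre of the flat underside of the round steel lift pad (44 mm across, 9 mm thick, stud to 14 mm above this point) at the front of the press beam, 60 mm out from the wood; z = 0.095 at the start. -x points away from the press, y along the beam to its hinge. The press's board, 22 mm high, begins 55 mm behind it (+x). The square plate nearer the hinge is only a stop.
- press: Gluing press, fixed to the bench: board 120 x 375 x 22 mm; wooden beam 345 x 70 x 60 mm, 1.5 kg (varies), its top 110 mm above the bench, that turns upward about a pin at its left end, 255 mm along the beam from the lift pad, and falls back when let go; about 10 N lift it at the pad. Origin on the bench under the beam's middle; the pad is 95 mm in front (-x) and 90 mm to the right (-y).
- screwdriver: Red-handled screwdriver, 200 mm long, lying on the bench; leave alone.
- spring_clamp: Black spring clamp, 128 mm long, on the bench at the right; leave alone.
- pencil: Flat red carpenter pencil, 174 mm, lying at the front of the bench; leave alone.

How it is judged:
By the outcome, as a careful person would: the job done as asked, in the order asked, and still so for the second after the job is handed in, while the arm keeps its last pose, push and grip.
It also fails if it takes over 58 s, if anything falls off the work surface, if the arm or the gripper's body presses on something with over 40 N, if the wrist force passes 120 N, or if a joint passes its speed limit or range.

## Working session

There is one attempt and no reset: what is moved stays moved. The work goes in short steps, Python scripts to look and compute and a tool call to move; the robot and the scene stay as the last step left them, time stands still between calls to the robot, and variables do not carry over. Pictures are saved under pics/ and viewed, at most 10 in all, crops included, and the job is handed in when it is done.

Besides the shell and the picture viewer there is one more tool, called after ">>>" by a JSON object that holds its "method" and its "body". arm_command: Moves the arm, as the interface text tells. Its arguments: {"type":"object","properties":{"commands":{"type":"array","items":{"type":"number"}},"force":{"type":"number"}},"required":["commands"]}

```bash
mkdir -p pics
python3 - <<'E'
from station import *
import cv2,numpy as np
np.set_printoptions(precision=4,suppress=True)
for n in("top","scene"):
    r=read_camera(n);cv2.imwrite(f"pics/{n}0.png",r["img"][...,::-1]);np.savez(n+"0.npz",**r);print(n,r["camera_matrix"],r["pose"])
print(get_obs())
E
```

```text
top [[500.6302   0.     323.3691]
 [  0.     500.6302 240.3173]
 [  0.       0.       1.    ]] [[ 0.0237 -0.9954  0.0929  0.407 ]
 [-0.9996 -0.0248 -0.011  -0.0218]
 [ 0.0133 -0.0926 -0.9956  1.4596]
 [ 0.      0.      0.      1.    ]]
scene [[613.0239   0.     320.0826]
 [  0.     613.0239 233.4599]
 [  0.       0.       1.    ]] [[-0.0163 -0.8461  0.5327 -0.6093]
 [-0.9998  0.0207  0.0024 -0.0422]
 [-0.0131 -0.5326 -0.8463  1.8418]
 [ 0.      0.      0.      1.    ]]
{'t': 0.1, 'q': array([ 1.2139,  0.4777,  0.0223,  1.5563, -0.0115,  1.1093, -0.083 ]), 'joint_vel': array([-0.0003, -0.0011, -0.0001, -0.0036,  0.0002, -0.0022,  0.0002]), 'joint_torque': array([  0.0044, -59.7759,   1.6139, -28.195 ,   0.0129,   0.005 ,
         0.    ]), 'eef_pos': array([ 0.1661, -0.6537,  0.1998]), 'tool_rot': array([-0.0008,  0.9923,  0.1241, -0.0001]), 'contact_force': array([ 0.3781, -0.2722, -0.3475]), 'torque': array([-0.0062, -0.0398,  0.0165]), 'grasp_force': 0.0, 'gripper_width': 0.9998536234408599}
```

View pics/top0.png

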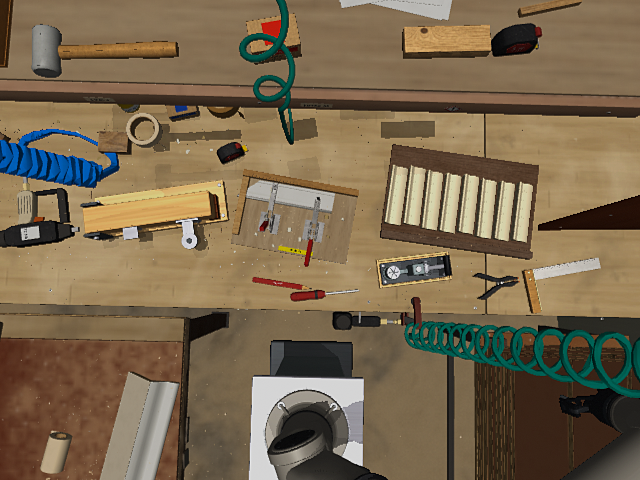

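View pics/scene0.png

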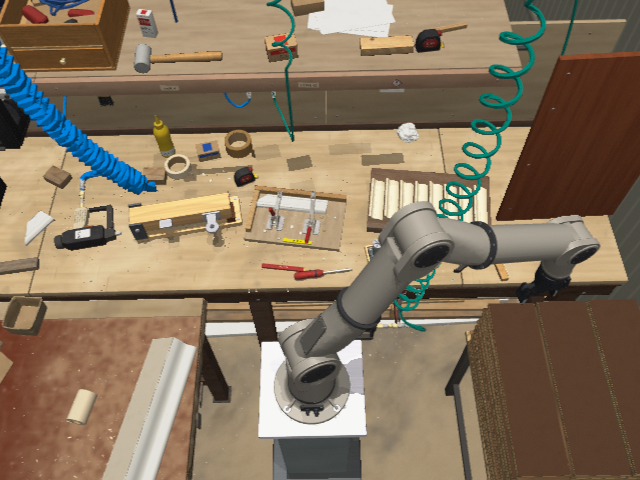

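The top view shows the tray at about (414,270) with the saddle at its left end, and the press at the left with its pad near (190,240). I'll enlarge both.

Run:
```python
import cv2,numpy as np
im=np.load("top0.npz")["img"][...,::-1]
a=cv2.resize(im[240:300,365:465],None,fx=8,fy=8,interpolation=cv2.INTER_CUBIC)[:300*2]
a=cv2.resize(im[245:295,370:460],(720,400),interpolation=cv2.INTER_CUBIC)
b=cv2.resize(im[175:255,75:235],(800,400),interpolation=cv2.INTER_CUBIC)
for k in range(10): cv2.putText(a,str(370+10*k),(80*k,10),0,.35,(0,0,255));cv2.line(a,(80*k,0),(80*k,400),(0,255,255),1)
for k in range(5): cv2.putText(a,str(245+10*k),(0,80*k+10),0,.35,(0,0,255));cv2.line(a,(0,80*k),(720,80*k),(0,255,255),1)
for k in range(0,16,2): cv2.putText(b,str(75+10*k),(50*k,10),0,.35,(0,0,255));cv2.line(b,(50*k,0),(50*k,400),(0,255,255),1)
for k in range(0,8,2): cv2.putText(b,str(175+10*k),(0,50*k+10),0,.35,(0,0,255));cv2.line(b,(0,50*k),(800,50*k),(0,255,255),1)
cv2.imwrite("pics/ca.png",a);cv2.imwrite("pics/cb.png",b)
```

```text
(no output)
```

View pics/ca.png

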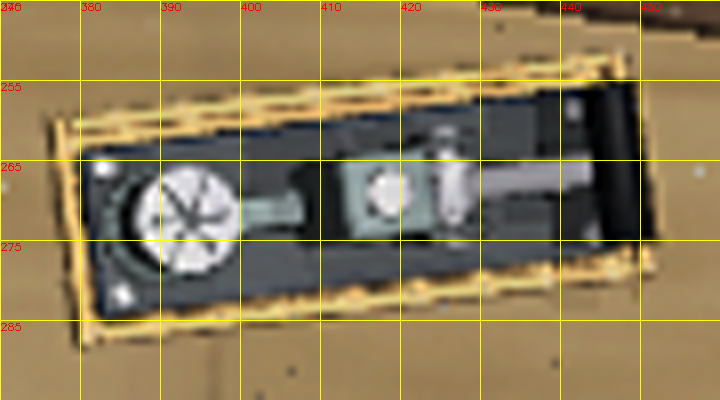

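View pics/cb.png

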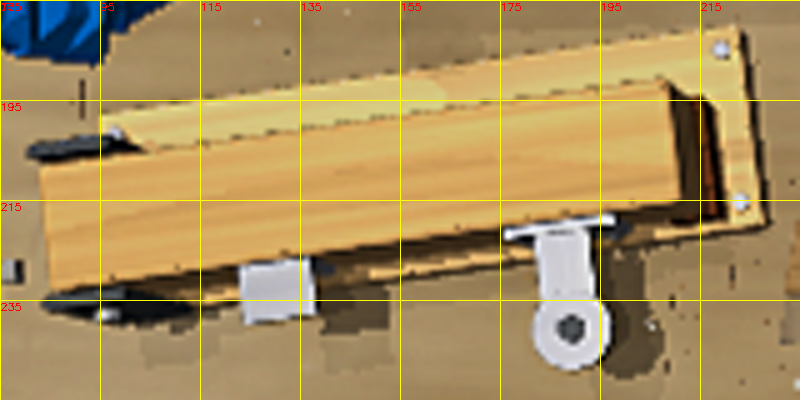

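```bash
cat > h.py <<'E'
import numpy as np
np.set_printoptions(precision=4,suppress=True)
def ray(r,uv,z):
    K,P=r["camera_matrix"],r["pose"]; d=P[:3,:3]@np.linalg.solve(K,[*uv,1]); o=P[:3,3]
    return (o+d*(z-o[2])/d[2])
def proj(r,X):
    K,P=r["camera_matrix"],r["pose"]; c=K@(P[:3,:3].T@(np.asarray(X)-P[:3,3])); return c[:2]/c[2]
E
python3 - <<'E'
from h import *
r=dict(np.load("top0.npz"))
A=lambda x,y,z:ray(r,(370+(x+.5)/8-.5,245+(y+.5)/8-.5),z)
B=lambda x,y,z:ray(r,(75+(x+.5)/5-.5,175+(y+.5)/5-.5),z)
ang=lambda v:np.degrees(np.arctan2(v[1],v[0]))
s=A(186,219,.091);p=A(389.5,196,.117);p2=A(390,192,.117)
print("saddle",s,"post",p,p2,np.linalg.norm((s-p)[:2]),ang(s-p))
c=[A(x,y,.016) for x,y in((52,122),(625,52),(655,268),(82,345))]
print("tray",c,np.mean(c,0),ang(c[0]-c[1]),ang(c[3]-c[2]),np.linalg.norm(c[0]-c[1]),np.linalg.norm(c[0]-c[3]))
print("hand",A(613,100,.104),A(637,236,.104))
print("pad",B(572,329,.104),"stud",B(571,327,.109))
print("beam y dir",ang(B(50,290,.11)-B(680,197,.11)),ang(B(40,168,.11)-B(670,82,.11)))
c=[B(x,y,.022) for x,y in((100,115),(738,28),(766,224))]
print("board",ang(c[0]-c[1]),ang(c[1]-c[2]))
for n in((300,283),(358,290),(250,278),(228,312),(120,312)):print(ray(r,n,0))
E
```

```text
saddle [ 0.4525 -0.2289  0.091 ] post [ 0.461  -0.2933  0.117 ] [ 0.4624 -0.2935  0.117 ] 0.06497982618820583 97.51015634916602
tray [array([ 0.4889, -0.1914,  0.016 ]), array([ 0.5193, -0.399 ,  0.016 ]), array([ 0.4415, -0.4099,  0.016 ]), array([ 0.4089, -0.2033,  0.016 ])] [ 0.4646 -0.3009  0.016 ] 98.34857702588602 98.95331027870807 0.20983768341020947 0.08082058182469191
hand [ 0.496  -0.3719  0.104 ] [ 0.45   -0.3801  0.104 ]
pad [0.5241 0.3272 0.104 ] stud [0.5248 0.3265 0.109 ]
beam y dir 99.99015333647003 99.42510084899304
board 99.44372357523272 10.392418810632343
[0.417  0.0269 0.    ]
[ 0.4008 -0.1419  0.    ]
[0.428  0.1723 0.    ]
[0.3288 0.232  0.    ]
[0.3217 0.5416 0.    ]
```

Run:
```python
from h import *
t=dict(np.load("top0.npz"));s=dict(np.load("scene0.npz"))
for uv in((415,310),(480,335),(560,350),(620,360)):
  for z in(0,.2,.4,.6,.8,1.):
    X=ray(t,uv,z);print(uv,X,proj(s,X))
from station import get_obs
```

```text
(415, 310) [ 0.347  -0.3082  0.    ] [401.5036 282.7631]
(415, 310) [ 0.3552 -0.269   0.2   ] [395.0247 250.7364]
(415, 310) [ 0.3634 -0.2297  0.4   ] [387.3172 212.6362]
(415, 310) [ 0.3716 -0.1905  0.6   ] [377.9951 166.5542]
(415, 310) [ 0.3799 -0.1512  0.8   ] [366.4914 109.6884]
(415, 310) [ 0.3881 -0.112   1.    ] [351.939  37.752]
(480, 335) [ 0.2797 -0.497   0.    ] [460.2362 299.6465]
(480, 335) [ 0.2971 -0.4319  0.2   ] [449.9295 266.0144]
(480, 335) [ 0.3146 -0.3668  0.4   ] [437.6982 226.1017]
(480, 335) [ 0.332  -0.3016  0.6   ] [422.9475 177.9681]
(480, 335) [ 0.3494 -0.2365  0.8   ] [404.8097 118.782 ]
(480, 335) [ 0.3669 -0.1714  1.    ] [381.967   44.2428]
(560, 350) [ 0.2421 -0.7287  0.    ] [532.4874 308.5497]
(560, 350) [ 0.2647 -0.6318  0.2   ] [517.4628 274.0262]
(560, 350) [ 0.2873 -0.535   0.4   ] [499.6576 233.1137]
(560, 350) [ 0.3099 -0.4381  0.6   ] [478.2215 183.8579]
(560, 350) [ 0.3325 -0.3412  0.8   ] [451.9174 123.4166]
(560, 350) [ 0.3551 -0.2444  1.    ] [418.8749  47.4918]
(620, 360) [ 0.2175 -0.9024  0.    ] [587.3544 314.3401]
(620, 360) [ 0.2435 -0.7817  0.2   ] [568.7046 279.2253]
(620, 360) [ 0.2694 -0.6611  0.4   ] [546.6242 237.6515]
(620, 360) [ 0.2954 -0.5404  0.6   ] [520.0709 187.6559]
(620, 360) [ 0.3214 -0.4197  0.8   ] [487.5324 126.3911]
(620, 360) [ 0.3473 -0.2991  1.    ] [446.7281  49.5629]
```

```bash
cat >> h.py <<'E'
from scipy.spatial.transform import Rotation as Rn
from station import *
def go(p,head):
    o=get_obs(); R=Rn.from_quat(np.roll(o["tool_rot"],-1)); h=np.radians(head)
    T=Rn.from_matrix(np.array([[np.cos(h),np.sin(h),0],[np.sin(h),-np.cos(h),0],[0,0,-1.]]))
    print("shift",R.inv().apply(np.array(p)-o["eef_pos"]),"rot",(R.inv()*T).as_rotvec(degrees=True),"t",o["t"],"q",o["q"],"pos",o["eef_pos"],"F",o["contact_force"])
E
python3 -c "
from h import *
go([.461,-.294,.2],98.3)"
```

```text
shift [ 0.3744 -0.2759  0.0003] rot [ -0.08    -0.0642 -84.041 ] t 0.1 q [ 1.2139  0.4777  0.0223  1.5563 -0.0115  1.1093 -0.083 ] pos [ 0.1661 -0.6537  0.1998] F [ 0.3781 -0.2722 -0.3475]
```

>>> {"method": "arm_command", "body": {"commands": [0.03, -0.022, -0.01, 0, 0, -7, 1, 0.06, -0.044, -0.02, 0, 0, -14, 1, 0.09, -0.066, -0.02, 0, 0, -21, 1, 0.12, -0.088, -0.02, 0, 0, -28, 1, 0.15, -0.11, -0.02, 0, 0, -35, 1, 0.18, -0.132, -0.02, 0, 0, -42, 1, 0.21, -0.154, -0.02, 0, 0, -49, 1, 0.24, -0.176, -0.02, 0, 0, -56, 1]}}

```text
t: 0.9
eef_pos: [0.356, -0.4231, 0.2205]
tool_rot: [-0.0, 0.816, 0.577, -0.0]
contact_force: [0.4, -0.3, -0.0]
gripper_width: 1.001
grasp_force: 0.0
```

```bash
python3 -c "
from h import *
go([.461,-.294,.2],98.3)"
```

```text
shift [0.1567 0.056  0.0205] rot [ -0.024   -0.0126 -27.7629] t 0.9 q [ 0.9909  0.2746 -0.2805  1.8119  0.0859  1.0674  0.3391] pos [ 0.356  -0.4231  0.2205] F [ 0.4344 -0.3303 -0.0296]
```

>>> {"method": "arm_command", "body": {"commands": [0.04, 0.014, 0.01, 0, 0, -7, 1, 0.08, 0.028, 0.02, 0, 0, -14, 1, 0.12, 0.042, 0.02, 0, 0, -21, 1, 0.157, 0.056, 0.02, 0, 0, -27.8, 1, 0.157, 0.056, 0.02, 0, 0, -27.8, 1, 0.157, 0.056, 0.02, 0, 0, -27.8, 1]}}

```text
t: 1.5
eef_pos: [0.4614, -0.295, 0.2004]
tool_rot: [-0.0, 0.655, 0.755, -0.0]
contact_force: [-0.4, -0.8, -0.7]
gripper_width: 1.004
grasp_force: 0.0
```

Run:
```python
from h import *
import cv2
r=read_camera("wrist");cv2.imwrite("pics/w1.png",r["img"][...,::-1]);np.savez("w1.npz",**r);print(r["camera_matrix"],r["pose"])
go([.461,-.294,.2],98.3)
for X in([.461,-.2935,.117],[.4525,-.2289,.091]):print(proj(r,X))
```

```text
[[338.4941   0.     321.1048]
 [  0.     338.4941 236.3851]
 [  0.       0.       1.    ]] [[ 0.99    0.1355  0.0387  0.4511]
 [ 0.1409 -0.9519 -0.2719 -0.2261]
 [-0.      0.2747 -0.9615  0.3718]
 [ 0.      0.      0.      1.    ]]
shift [0.0022 0.0007 0.0003] rot [-0.0608 -0.     -0.3163] t 1.55 q [ 0.818   0.303  -0.4376  1.8381  0.1484  1.0334  0.4609] pos [ 0.4606 -0.2962  0.2003] F [ 0.3916 -0.1136 -0.3877]
[321.5325 230.655 ]
[322.382  143.5623]
```

View pics/w1.png

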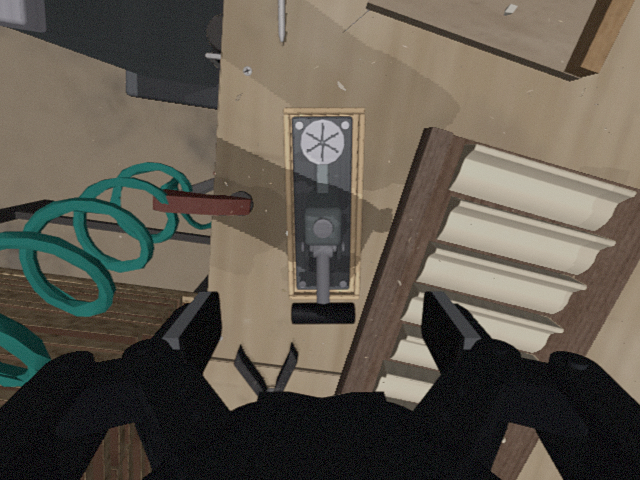

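The wrist view shows the saddle at (322,142) and the post top at (323,228), within 2 px of my prediction. The molding rack is about 75 mm to the side, so I'll narrow the fingers a little and go down.

```bash
python3 -c "
from h import *
go([.4618,-.292,.067],98.4)"
```

```text
shift [0.004  0.002  0.1333] rot [-0.0608 -0.0001 -0.4163] t 1.55 q [ 0.818   0.303  -0.4376  1.8381  0.1484  1.0334  0.4609] pos [ 0.4606 -0.2962  0.2003] F [ 0.3916 -0.1136 -0.3877]
```

>>> {"method": "arm_command", "body": {"commands": [0.004, 0.002, 0.01, 0, 0, -0.4, 0.75, 0.004, 0.002, 0.035, 0, 0, -0.4, 0.75, 0.004, 0.002, 0.06, 0, 0, -0.4, 0.75, 0.004, 0.002, 0.085, 0, 0, -0.4, 0.75, 0.004, 0.002, 0.11, 0, 0, -0.4, 0.75, 0.004, 0.002, 0.125, 0, 0, -0.4, 0.75, 0.004, 0.002, 0.133, 0, 0, -0.4, 0.75, 0.004, 0.002, 0.133, 0, 0, -0.4, 0.75]}}

```text
t: 2.35
eef_pos: [0.4619, -0.2915, 0.0669]
tool_rot: [-0.001, 0.653, 0.757, -0.0]
contact_force: [-0.0, -0.9, 0.2]
gripper_width: 0.748
grasp_force: 0.0
```

```bash
python3 -c "
from h import *
go([.4618,-.292,.067],98.4)"
```

```text
shift [-0.0004 -0.0002 -0.0001] rot [-0.0752 -0.0534  0.0141] t 2.35 q [ 0.766   0.4683 -0.3987  1.956   0.255   0.7675  0.3675] pos [ 0.4619 -0.2915  0.0669] F [-0.0171 -0.865   0.1708]
```

Close on the post, then lift.

>>> {"method": "arm_command", "body": {"commands": [0, 0, 0, 0, 0, 0, 0.3, 0, 0, 0, 0, 0, 0, 0.2, 0, 0, 0, 0, 0, 0, 0.1, 0, 0, 0, 0, 0, 0, 0, 0, 0, 0, 0, 0, 0, 0, 0, 0, 0, 0, 0, 0, 0], "force": 80}}

```text
t: 2.95
eef_pos: [0.4631, -0.292, 0.0691]
tool_rot: [0.001, 0.653, 0.757, -0.0]
contact_force: [-2.4, 0.5, 5.5]
gripper_width: 0.324
grasp_force: 79.4
```

>>> {"method": "arm_command", "body": {"commands": [0, 0, -0.008, 0, 0, 0, 0, 0, 0, -0.02, 0, 0, 0, 0, 0, 0, -0.04, 0, 0, 0, 0, 0, 0, -0.065, 0, 0, 0, 0, 0, 0, -0.09, 0, 0, 0, 0, 0, 0, -0.115, 0, 0, 0, 0, 0, 0, -0.13, 0, 0, 0, 0, 0, 0, -0.13, 0, 0, 0, 0]}}

```text
t: 3.75
eef_pos: [0.4639, -0.2919, 0.2004]
tool_rot: [0.002, 0.653, 0.757, 0.0]
contact_force: [1.1, -0.8, -7.9]
gripper_width: 0.327
grasp_force: 80.4
```

Run:
```python
from h import *
import cv2
r=read_camera("wrist");cv2.imwrite("pics/w2.png",r["img"][...,::-1]);np.savez("w2.npz",**r)
go([.462,-.292,.2],98.4); print(get_obs()["tool_rot"],get_obs()["gripper_width"])
t=read_camera("top");s=read_camera("scene");cv2.imwrite("pics/s2.png",s["img"][...,::-1])
```

```text
shift [-0.0003 -0.0009 -0.0013] rot [0.0753 0.0754 0.0567] t 3.8 q [ 0.8149  0.3032 -0.4449  1.8429  0.1513  1.0268  0.457 ] pos [ 0.4629 -0.2916  0.1987] F [ 0.4052  0.1179 -7.4728]
[0.0009 0.653  0.7573 0.0001] 0.3241238394114815
```

View pics/w2.png

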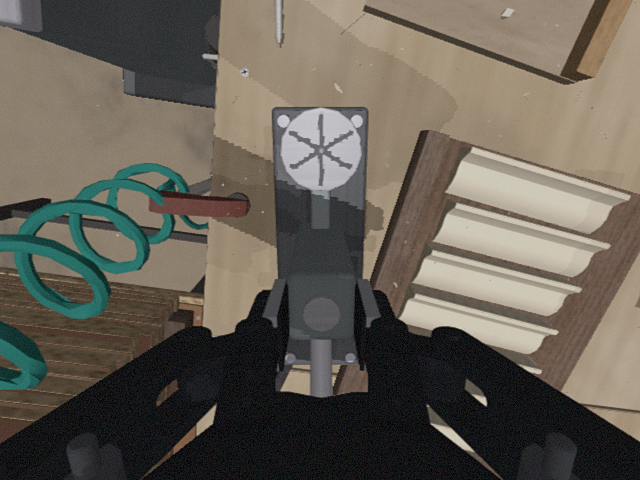

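Run:
```python
from h import *
r=dict(np.load("w2.npz"));o=get_obs();R=Rn.from_quat(np.roll(o["tool_rot"],-1))
for dz in(.022,.024,.026):
  X=ray(r,(321,149),o["eef_pos"][2]+dz);print(X,R.inv().apply(X-o["eef_pos"]))
print(o["eef_pos"],r["pose"])
# rigid: target via carry waypoints
h=np.radians(9.7);u=np.array([np.cos(h),np.sin(h)]);pad=np.array([.5241,.3272])
for b in(.0,.08,.12):print(b,pad-(.065+b)*u)
```

```text
[ 0.4536 -0.2269  0.2187] [ 0.0646  0.0015 -0.0219]
[ 0.4536 -0.2269  0.2207] [ 0.0646  0.0015 -0.0239]
[ 0.4536 -0.2268  0.2227] [ 0.0647  0.0014 -0.0259]
[ 0.4616 -0.291   0.1967] [[ 0.9892  0.1397  0.0446  0.4524]
 [ 0.1466 -0.9504 -0.2744 -0.2226]
 [ 0.004   0.278  -0.9606  0.3716]
 [ 0.      0.      0.      1.    ]]
0.0 [0.46   0.3162]
0.08 [0.3812 0.3028]
0.12 [0.3417 0.296 ]
```

>>> {"method": "arm_command", "body": {"commands": [0.02, 0.005, -0.01, 0, 0, 3, 0, 0.055, 0.015, -0.02, 0, 0, 8, 0, 0.09, 0.025, -0.03, 0, 0, 14, 0, 0.125, 0.034, -0.04, 0, 0, 20, 0, 0.16, 0.043, -0.04, 0, 0, 26, 0, 0.195, 0.052, -0.04, 0, 0, 32, 0, 0.23, 0.061, -0.04, 0, 0, 38, 0, 0.265, 0.07, -0.04, 0, 0, 44, 0]}}

```text
t: 4.7
eef_pos: [0.4917, -0.0177, 0.2363]
tool_rot: [-0.001, 0.89, 0.456, -0.001]
contact_force: [1.5, -0.2, -8.3]
gripper_width: 0.322
grasp_force: 80.4
```

```bash
python3 -c "
from h import *
go([.406,.307,.2],9.7)"
```

```text
shift [ 0.2133 -0.2593  0.0365] rot [-0.0853  0.1404 44.5177] t 4.7 q [ 0.3817  0.1812 -0.529   1.9082  0.1028  1.0815 -0.8134] pos [ 0.4917 -0.0177  0.2363] F [ 1.5178 -0.2405 -8.3115]
```

>>> {"method": "arm_command", "body": {"commands": [0.027, -0.032, 0, 0, 0, 6, 0, 0.054, -0.065, 0, 0, 0, 12, 0, 0.08, -0.097, 0, 0, 0, 18, 0, 0.107, -0.13, 0, 0, 0, 24, 0, 0.134, -0.162, 0.01, 0, 0, 30, 0, 0.16, -0.195, 0.02, 0, 0, 36, 0, 0.187, -0.227, 0.03, 0, 0, 41, 0, 0.213, -0.259, 0.036, 0, 0, 44.5, 0]}}

```text
t: 5.5
eef_pos: [0.4043, 0.3052, 0.1996]
tool_rot: [0.001, 0.996, 0.085, -0.002]
contact_force: [0.9, 0.0, -8.0]
gripper_width: 0.326
grasp_force: 80.4
```

>>> {"method": "arm_command", "body": {"commands": [0, 0, 0, 0, 0, 0, 0, 0, 0, 0, 0, 0, 0, 0, 0, 0, 0, 0, 0, 0, 0, 0, 0, 0, 0, 0, 0, 0]}}

```text
t: 5.9
eef_pos: [0.4065, 0.3033, 0.2012]
tool_rot: [0.001, 0.996, 0.086, -0.0]
contact_force: [0.3, -0.6, -8.1]
gripper_width: 0.328
grasp_force: 81.1
```

Run:
```python
from h import *
import cv2
go([.406,.307,.067],9.7)
r=read_camera("wrist");cv2.imwrite("pics/w3.png",r["img"][...,::-1]);np.savez("w3.npz",**r)
print(proj(r,[.5241,.3272,.104]),proj(r,[.5241,.3272,.095]))
```

```text
shift [ 0.0003 -0.0039  0.1342] rot [0.0597 0.0404 0.1356] t 5.9 q [-0.1971  0.2667 -0.6624  1.9138  0.1912  1.025  -2.3416] pos [0.4065 0.3033 0.2012] F [ 0.2589 -0.6417 -8.0658]
[315.9566  66.3991] [316.1219  68.8971]
```

View pics/w3.png

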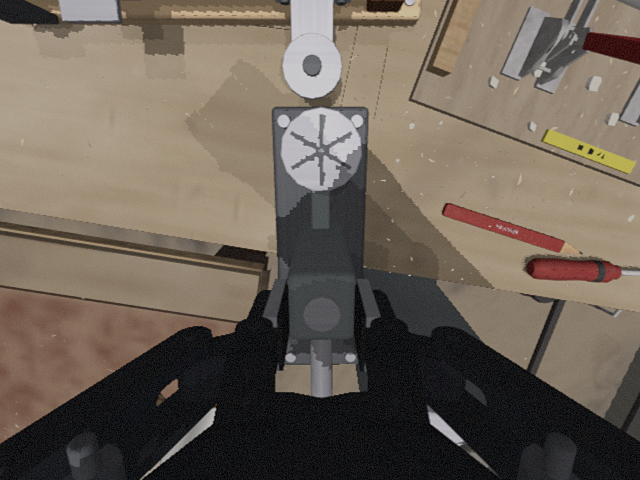

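The pad shows at (312,66.5), about 3 mm left of my estimate, and the saddle at (321,149). I'll work out the relative shift.

Run:
```python
from h import *
r=dict(np.load("w3.npz"))
Rt=Rn.from_quat(np.roll(get_obs()["tool_rot"],-1))
z=get_obs()["eef_pos"][2]
s=ray(r,(321,149),z+.0235)
for px in((312,66.5),(311.5,65.5)):
  p=ray(r,px,.104 if px[0]==312 else .109);print("s",s,"p",p,"tool shift",Rt.inv().apply(p-s))
# height/tilt check: plate length corners
go([.406,.307,.066],9.7)
```

```text
s [0.471  0.3144 0.225 ] p [0.5235 0.33   0.104 ] tool shift [ 0.0545 -0.0065  0.1209]
s [0.471  0.3144 0.225 ] p [0.5232 0.3302 0.109 ] tool shift [ 0.0542 -0.0067  0.1159]
shift [ 0.0001 -0.0037  0.1355] rot [0.0438 0.0162 0.1342] t 5.95 q [-0.197   0.2664 -0.6627  1.9136  0.1912  1.025  -2.3417] pos [0.4065 0.3035 0.2015] F [-0.3276  0.3071 -8.4931]
```

>>> {"method": "arm_command", "body": {"commands": [0, -0.0065, 0.025, 0, 0, 0, 0, 0, -0.0065, 0.05, 0, 0, 0, 0, 0, -0.0065, 0.075, 0, 0, 0, 0, 0, -0.0065, 0.1, 0, 0, 0, 0, 0, -0.0065, 0.12, 0, 0, 0, 0, 0, -0.0065, 0.13, 0, 0, 0, 0, 0, -0.0065, 0.134, 0, 0, 0, 0, 0, -0.0065, 0.134, 0, 0, 0, 0]}}

```text
t: 6.75
eef_pos: [0.4054, 0.3111, 0.0679]
tool_rot: [-0.0, 0.996, 0.086, 0.0]
contact_force: [0.2, -0.2, -7.7]
gripper_width: 0.326
grasp_force: 81.1
```

Run:
```python
from h import *
import cv2
go([.46,.317,.066],9.7)
r=read_camera("wrist");cv2.imwrite("pics/w4.png",r["img"][...,::-1]);np.savez("w4.npz",**r)
```

```text
shift [0.0548 0.0036 0.0019] rot [-0.0046 -0.015   0.2129] t 6.75 q [-0.2946  0.4523 -0.5924  2.0276  0.3607  0.7638 -2.5026] pos [0.4054 0.3111 0.0679] F [ 0.2035 -0.206  -7.6501]
```

View pics/w4.png

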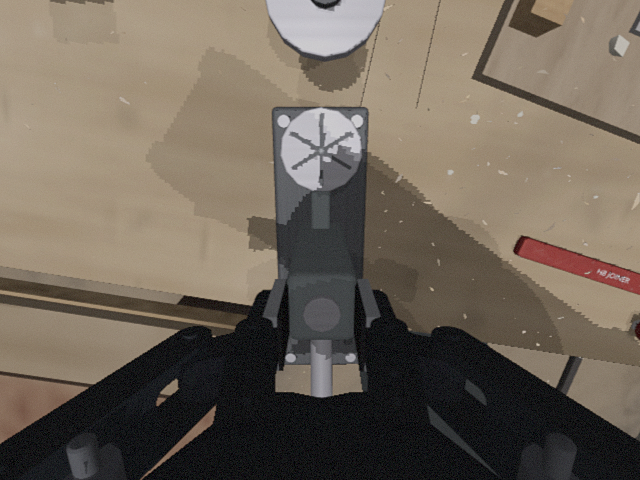

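Run:
```python
from h import *
import cv2
r=dict(np.load("w4.npz"));o=get_obs()
Rt=Rn.from_quat(np.roll(o["tool_rot"],-1));T=lambda v:Rt.inv().apply(v)
s=ray(r,(321,149),o["eef_pos"][2]+.0235)
print("rim bottom",T(ray(r,(324,58),.095)-s)+[.022,0,0])
print("top rim L/R",T(ray(r,(265,5),.104)-s),T(ray(r,(384,5),.104)-s),"stud low",T(ray(r,(326,9),.109)-s))
im=r["img"][:110,230:420,::-1]
cv2.imwrite("pics/w4c.png",cv2.resize(im,None,fx=4,fy=4,interpolation=cv2.INTER_CUBIC))
```

```text
rim bottom [ 0.056   0.0012 -0.003 ]
top rim L/R [ 0.0488 -0.0194 -0.012 ] [ 0.0488  0.022  -0.012 ] stud low [ 0.046   0.0017 -0.017 ]
```

View pics/w4c.png

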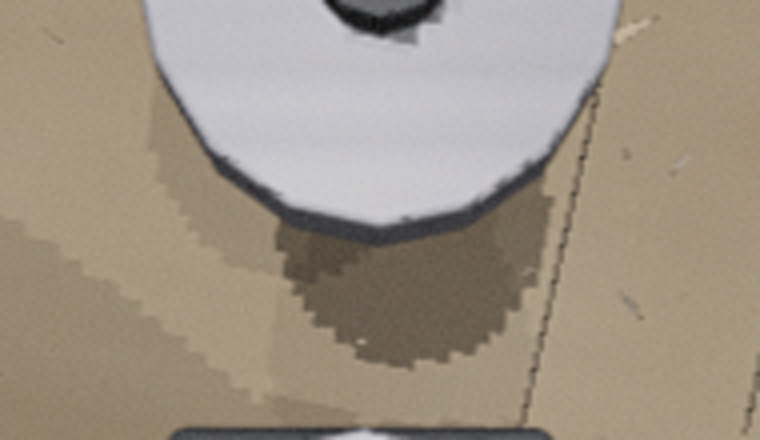

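>>> {"method": "arm_command", "body": {"commands": [0, 0.001, 0.002, 0, 0, 0, 0, 0.012, 0.0015, 0.002, 0, 0, 0, 0, 0.024, 0.0015, 0.002, 0, 0, 0, 0, 0.036, 0.0015, 0.002, 0, 0, 0, 0, 0.046, 0.0015, 0.002, 0, 0, 0, 0, 0.055, 0.0015, 0.002, 0, 0, 0, 0, 0.055, 0.0015, 0.002, 0, 0, 0, 0, 0.055, 0.0015, 0.002, 0, 0, 0, 0]}}

```text
t: 7.6
eef_pos: [0.459, 0.3192, 0.0654]
tool_rot: [0.0, 0.996, 0.087, -0.0]
contact_force: [0.2, 0.4, -7.8]
gripper_width: 0.33
grasp_force: 81.2
```

>>> {"method": "arm_command", "body": {"commands": [0, 0, 0.001, 0, 0, 0, 0, 0, 0, 0.002, 0, 0, 0, 0, 0, 0, 0.003, 0, 0, 0, 0, 0, 0, 0.003, 0, 0, 0, 0]}}

```text
t: 8.0
eef_pos: [0.4588, 0.3195, 0.0632]
tool_rot: [0.0, 0.996, 0.087, -0.0]
contact_force: [-2.6, -0.0, -0.1]
gripper_width: 0.327
grasp_force: 82.0
```

>>> {"method": "arm_command", "body": {"commands": [0, 0, 0, 0, 0, 0, 0.4, 0, 0, 0, 0, 0, 0, 0.6, 0, 0, 0, 0, 0, 0, 0.75, 0, 0, 0, 0, 0, 0, 0.75, 0, 0, -0.02, 0, 0, 0, 0.75, 0, 0, -0.05, 0, 0, 0, 0.75, 0, 0, -0.08, 0, 0, 0, 0.75, 0, 0, -0.1, 0, 0, 0, 0.75]}}

```text
t: 8.8
eef_pos: [0.46, 0.32, 0.165]
tool_rot: [-0.001, 0.996, 0.087, 0.001]
contact_force: [-0.2, -0.0, -1.1]
gripper_width: 0.746
grasp_force: 0.0
```

Run:
```python
from h import *
h=np.radians(10);u=np.array([np.cos(h),np.sin(h)])
g=np.array([.4588,.3195])
go([*(g-.082*u),.16],9.9)
```

```text
shift [-0.0833  0.0004  0.0048] rot [-0.0679 -0.136   0.0591] t 8.8 q [-0.2205  0.395  -0.6273  1.839   0.2738  0.992  -2.359 ] pos [0.46  0.32  0.165] F [-0.167  -0.0447 -1.126 ]
```

>>> {"method": "arm_command", "body": {"commands": [-0.02, 0, 0, 0, 0, 0, 0.5, -0.045, 0, 0, 0, 0, 0, 0.2, -0.07, 0, 0, 0, 0, 0, 0, -0.082, 0, 0, 0, 0, 0, 0, -0.082, 0, 0, 0, 0, 0, 0, -0.082, 0, 0, 0, 0, 0, 0], "force": 30}}

```text
t: 9.4
eef_pos: [0.3797, 0.3053, 0.163]
tool_rot: [-0.0, 0.996, 0.087, 0.001]
contact_force: [0.6, 0.4, 0.1]
gripper_width: 0.001
grasp_force: 0.0
```

Run:
```python
from h import *
import cv2
go([.38,.305,.1],9.9)
r=read_camera("wrist");np.savez("w5.npz",**r)
t=read_camera("top");s=read_camera("scene")
a=r["img"];c=np.zeros((600,800,3),np.uint8);c[:480,:640]=a
c[480:600,:240]=cv2.resize(t["img"][210:270,140:260],(240,120),interpolation=cv2.INTER_CUBIC)
X=proj(s,[.45,.31,.08]).astype(int);x,y=X
c[480:600,240:480]=cv2.resize(s["img"][y-30:y+30,x-60:x+60],(240,120),interpolation=cv2.INTER_CUBIC)
cv2.imwrite("pics/w5.png",c[...,::-1])
```

```text
shift [0.0001 0.0004 0.063 ] rot [-0.0251 -0.0741  0.0281] t 9.4 q [-0.224   0.2811 -0.6745  1.9986  0.2183  0.9314 -2.4079] pos [0.3797 0.3053 0.163 ] F [0.6157 0.401  0.0829]
```

View pics/w5.png

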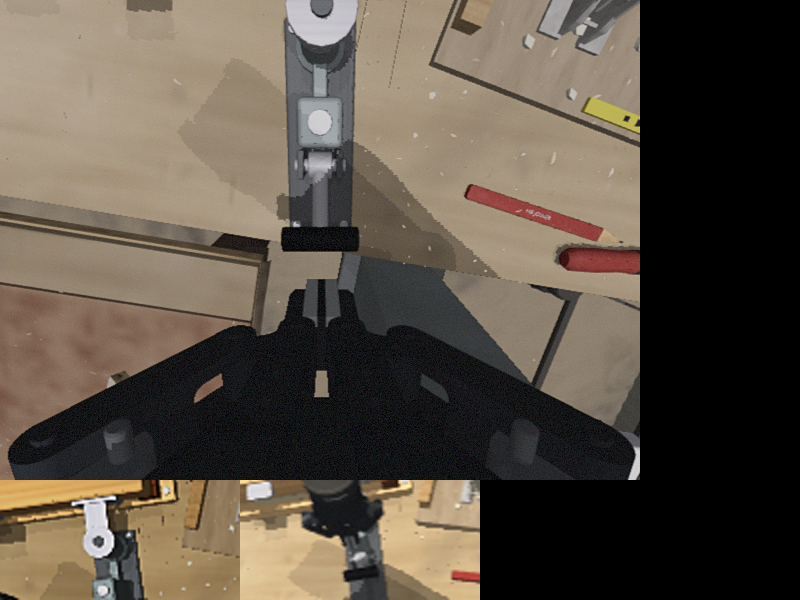

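Run:
```python
from h import *
r=dict(np.load("w5.npz"));o=get_obs()
Rt=Rn.from_quat(np.roll(o["tool_rot"],-1));T=lambda v:Rt.inv().apply(v)
p=ray(r,(319.7,122),.111);q=ray(r,(322,7),.109)
print(T(q-p),"pad",q,"post",p,"rel tcp",T(p-o["eef_pos"]))
b=ray(r,(320,239),.0985);print("bar",b,T(b-o["eef_pos"]))
```

```text
[0.0634 0.0014 0.002 ] pad [0.521  0.3294 0.109 ] post [0.4583 0.3199 0.111 ] rel tcp [ 0.0799 -0.0009  0.0517]
bar [0.3795 0.3061 0.0985] [-0.0001 -0.0008  0.0642]
```

The jack stands released: pad stud at (322,7), post at (320,122), crossbar at (320,239). The saddle is within about 2 mm of the pad axis and the tool is right over the bar, so I'll push down along the bar's arc.

>>> {"method": "arm_command", "body": {"commands": [0, 0, 0.025, 0, 0, 0, 0, 0, 0, 0.045, 0, 0, 0, 0, 0, 0, 0.053, 0, 0, 0, 0, -0.001, 0, 0.057, 0, 0, 0, 0, -0.003, 0, 0.06, 0, 0, 0, 0, -0.005, 0, 0.064, 0, 0, 0, 0, -0.006, 0, 0.067, 0, 0, 0, 0, -0.006, 0, 0.067, 0, 0, 0, 0]}}

```text
t: 10.35
eef_pos: [0.3725, 0.3039, 0.0957]
tool_rot: [0.0, 0.996, 0.087, 0.0]
contact_force: [-0.5, -0.6, 0.6]
gripper_width: 0.002
grasp_force: 0.0
```

>>> {"method": "arm_command", "body": {"commands": [-0.0012, 0, 0.003, 0, 0, 0, 0, -0.0024, 0, 0.006, 0, 0, 0, 0, -0.0033, 0, 0.009, 0, 0, 0, 0, -0.004, 0, 0.012, 0, 0, 0, 0, -0.0045, 0, 0.015, 0, 0, 0, 0, -0.0045, 0, 0.015, 0, 0, 0, 0]}}

```text
t: 10.95
eef_pos: [0.3679, 0.303, 0.0802]
tool_rot: [0.0, 0.996, 0.087, -0.0]
contact_force: [0.3, -0.8, -0.2]
gripper_width: 0.001
grasp_force: 0.0
```

Run:
```python
from h import *
import cv2
r=read_camera("wrist");t=read_camera("top");np.savez("w6.npz",**r);np.savez("t6.npz",**t)
o=get_obs();e=o["eef_pos"];print(e,o["contact_force"],o["joint_torque"])
w5=dict(np.load("w5.npz"))
print("old bar px in w5",proj(w5,[.3795,.3061,.0985]),"now if up",proj(r,[.3795,.3061,.098]),"if under tip",proj(r,[e[0],e[1],e[2]-.0095]))
R=Rn.from_quat(np.roll(o["tool_rot"],-1))
for s in(-.024,.024): print(proj(r,R.apply([0,s,.0095])+e), proj(r,np.array([.3795,.3061,.098])+R.apply([0,s,0])))
g=cv2.cvtColor(r["img"],cv2.COLOR_RGB2GRAY)
print(g[140:330:6,240:410:6])
# pad/beam motion in top image: best shift of pad patch
t0=dict(np.load("top0.npz"))["img"]
tp=t0[230:252,179:200]
m=cv2.matchTemplate(t["img"][215:265,160:220],tp,cv2.TM_CCOEFF_NORMED);print(cv2.minMaxLoc(m),"unmoved=(19,15)")
```

```text
[0.3682 0.3033 0.0806] [ 0.6016 -0.2643  0.0749] [ -0.0266 -41.8115  -5.1863 -20.303    0.0149   0.0017  -0.0076]
old bar px in w5 [319.9635 239.0377] now if up [318.8532 263.1611] if under tip [320.624  265.7304]
[278.4112 265.756 ] [269.1355 263.1878]
[362.8354 265.7105] [368.5694 263.1343]
[[145 140 144 144 145 145  78  99 108  48  29 151 142 146 144 134  75  36
  122 109  94 163 163 160 162 161 162 161 160]
 [142 142 144 143 147 146  82 119 100  50 140 174 176 169 174 171  97  67
  117 141 102 166 161 162 164 161 161 160 161]
 [144 144 145 146 145 149  84 160 108  69 185 192 188 195 193 202 111  77
   54 139  66 106 160 160 162 162 162 162 161]
 [148 147 147 147 152 146  91 125 110  70 149 181 181 180 183 115  90  68
   62 105  51  91 115 155 160 159 163 161 159]
 [146 146 149 151 153 153  97  90 102  53  30 146 143 152 102  99  50  34
   55  52  53  91  91  93 107 158 160 157 158]
 [148 144 147 147 147 148 106  93 105  50  96 110 141 156 107  81  49  38
   61  55  50  99  95  94  90 112 133 160 162]
 [146 148 149 148 147 149 132  99  98 101  89  99 144 156 101  60  53  48
   56 
[... 2444 characters left out ...]
 55  56  57  58]
 [ 89  67  66 129 129 126 130 130  32  20  17  77  75  14  17  77  79  18
   26  22  53  56  56  53  56  57  59  54  61]
 [ 74  64 105 132 132 132 146 133  12   1  22  76  79  10  11  78  79  23
   16  16  56  56  53  55  52  53  55  60  59]
 [ 79  65 119 123 122 125 131 130  28  14  19  78  75  13  15  77  79  27
   23  20  52  52  54  56  51  59  56  52  54]
 [ 72  58 119 121 117 118 127 110  14  17  24  20  45  17  24  46  15  24
   11  20  28  53  52  51  57  63  59  57  59]
 [ 17  28 114 117 120 127 132  18  24  27  16   8  27  36  32  20  21  19
   25  26   9  48  58  53  53  51  17  19  25]]
(-0.48180046677589417, 0.9651680588722229, (6, 10), (19, 15)) unmoved=(19,15)
```

Run:
```python
from h import *
w=dict(np.load("w5.npz"));r=dict(np.load("w6.npz"));o=get_obs()
e5=np.array([.3797,.3053,.163]);e=o["eef_pos"];R=Rn.from_quat(np.roll(o["tool_rot"],-1))
for rr,ee in((w,e5),(r,e)):
  print([proj(rr,ee+R.apply([x,0,0])) for x in(-.011,0,.011)])
f=w["pose"];g=r["pose"];print(R.inv().apply(f[:3,3]-e5),R.inv().apply(g[:3,3]-e))
import cv2
G=cv2.cvtColor(r["img"],cv2.COLOR_RGB2GRAY)
print("bar edges cols @264",G[264,255:385:2],"rows@290",G[240:290:2,290])
# bar widths: centre row 264 -> depth from width
for z in(.0985,.09,.08,.07): 
  b=ray(r,(319,264),z);print(z,b,[proj(r,b+R.apply([0,s,0]))[0] for s in(-.028,.028)])
go([.3795,.3061,.125],9.9)
```

```text
[array([321.0485, 290.9098]), array([321.0264, 272.3159]), array([321.0035, 253.1036])]
[array([320.622 , 290.6541]), array([320.6043, 272.0241]), array([320.586 , 252.7684])]
[ 0.069   0.0002 -0.1715] [ 0.069   0.0003 -0.1709]
bar edges cols @264 [ 67 136  34  30  24  20  26  21  19  18  11  18  12  17  29  19  18  18
  27  14  17  14  20  24  29  12  21  25  19  17  27   1  23  25  19   7
  21   7  12  19  18  16  20  15  22  30  27  31  15   7  23  11  24  27
  22  21  31  25  20  19  24  24  84  83  82] rows@290 [ 69  49  27   1   5   4   3  11   4  27  21  21  27  15   7  21  10  11
   0  21  14  60 136 133 134]
0.0985 [0.3793 0.306  0.0985] [np.float64(260.8485713771331), np.float64(377.1492351769463)]
0.09 [0.3761 0.3055 0.09  ] [np.float64(263.9088283770961), np.float64(374.08920296147085)]
0.08 [0.3724 0.3049 0.08  ] [np.float64(267.1208010891756), np.float64(370.8774531110074)]
0.07 [0.3687 0.3043 0.07  ] [np.float64(269.9788728643221), np.float64(368.01956838982323)]
shift [ 0.0116 -0.0008 -0.0444] rot [-0.0002  0.0103  0.0557] t 11.05 q [-0.2908  0.3881 -0.6293  2.0927  0.33    0.7575 -2.5248] pos [0.3682 0.3033 0.0806] F [ 0.6016 -0.2643  0.0749]
```

The bar is still up at z≈0.0985: the tips passed behind it, since the real fingertip face sits a few mm back. I'll lift, move forward about 6 mm past the bar's centre, and try again.

>>> {"method": "arm_command", "body": {"commands": [0, 0, -0.03, 0, 0, 0, 0, 0, 0, -0.045, 0, 0, 0, 0, 0.009, -0.001, -0.045, 0, 0, 0, 0, 0.018, -0.001, -0.045, 0, 0, 0, 0, 0.018, -0.001, -0.035, 0, 0, 0, 0, 0.018, -0.001, -0.028, 0, 0, 0, 0, 0.018, -0.001, -0.024, 0, 0, 0, 0, 0.018, -0.001, -0.024, 0, 0, 0, 0]}}

```text
t: 11.85
eef_pos: [0.3847, 0.3067, 0.1033]
tool_rot: [0.001, 0.996, 0.087, -0.001]
contact_force: [-0.8, -0.5, -0.4]
gripper_width: 0.004
grasp_force: 0.0
```

>>> {"method": "arm_command", "body": {"commands": [-0.0005, 0, 0.003, 0, 0, 0, 0, -0.001, 0, 0.004, 0, 0, 0, 0, -0.001, 0, 0.004, 0, 0, 0, 0]}}

```text
t: 12.15
eef_pos: [0.3847, 0.3072, 0.1007]
tool_rot: [0.0, 0.996, 0.087, 0.0]
contact_force: [0.2, 0.6, -0.6]
gripper_width: 0.001
grasp_force: 0.0
```

```bash
cat > bar.py <<'E'
from h import *
import cv2
r=read_camera("wrist");np.savez("wl.npz",**r);o=get_obs();e=o["eef_pos"];R=Rn.from_quat(np.roll(o["tool_rot"],-1))
G=cv2.cvtColor(r["img"],cv2.COLOR_RGB2GRAY)
m=(cv2.GaussianBlur(G,(3,3),0)<36).astype(np.uint8)
for y in range(222,300,4):
    x=320
    row=m[y]; idx=np.flatnonzero(row[230:410]); print(y,idx.min()+230 if len(idx) else None,idx.max()+230 if len(idx) else None,len(idx),"|",G[y,308],G[y,334])
print(e,o["contact_force"],"up bar proj",proj(r,[.3794,.3061,.0985]))
E
python3 bar.py
```

```text
222 None None 0 | 52 50
226 None None 0 | 48 57
230 None None 0 | 54 58
234 None None 0 | 54 57
238 None None 0 | 55 54
242 None None 0 | 55 50
246 None None 0 | 44 43
250 None None 0 | 50 49
254 None None 0 | 40 47
258 None None 0 | 144 86
262 None None 0 | 121 42
266 230 370 123 | 17 17
270 230 371 129 | 9 16
274 230 372 129 | 16 21
278 252 372 88 | 42 39
282 255 371 79 | 80 73
286 255 372 79 | 76 72
290 272 372 75 | 76 76
294 273 370 70 | 77 78
298 290 353 36 | 79 68
[0.3848 0.3072 0.1008] [ 1.038  -0.7361  0.3471] up bar proj [321.2858 279.8471]
```

>>> {"method": "arm_command", "body": {"commands": [0, 0, 0.003, 0, 0, 0, 0, -0.001, 0, 0.006, 0, 0, 0, 0, -0.002, 0, 0.01, 0, 0, 0, 0, -0.002, 0, 0.01, 0, 0, 0, 0]}}

```text
t: 12.6
eef_pos: [0.3823, 0.3064, 0.09]
tool_rot: [0.0, 0.996, 0.087, -0.001]
contact_force: [-0.5, 0.0, 0.1]
gripper_width: 0.003
grasp_force: 0.0
```

```bash
python3 bar.py
```

```text
222 None None 0 | 47 55
226 None None 0 | 54 56
230 None None 0 | 50 54
234 None None 0 | 52 55
238 None None 0 | 47 53
242 None None 0 | 51 59
246 None None 0 | 48 48
250 None None 0 | 41 48
254 None None 0 | 40 51
258 None None 0 | 48 44
262 None None 0 | 108 78
266 230 371 97 | 6 0
270 230 373 131 | 14 1
274 230 374 129 | 26 16
278 234 374 108 | 45 41
282 253 374 86 | 75 79
286 252 374 86 | 76 74
290 252 375 86 | 77 75
294 268 374 79 | 74 71
298 269 373 77 | 76 74
[0.3825 0.3066 0.0903] [-0.03   -0.1538  0.1311] up bar proj [320.6833 283.6568]
```

The bar hasn't moved and the fingers occlude it, so the shut tips sit higher than the TCP reading suggests. I'll keep descending in small steps, watching the force.

>>> {"method": "arm_command", "body": {"commands": [0, 0, 0.003, 0, 0, 0, 0, 0, 0, 0.006, 0, 0, 0, 0, -0.001, 0, 0.009, 0, 0, 0, 0, -0.001, 0, 0.012, 0, 0, 0, 0, -0.001, 0, 0.012, 0, 0, 0, 0]}}

```text
t: 13.15
eef_pos: [0.3816, 0.3064, 0.0782]
tool_rot: [0.0, 0.996, 0.087, -0.0]
contact_force: [0.5, 1.0, -0.2]
gripper_width: -0.005
grasp_force: 0.0
```

```bash
python3 bar.py | tail -12
```

```text
258 None None 0 | 57 47
262 None None 0 | 54 43
266 None None 0 | 95 77
270 230 233 4 | 138 82
274 230 375 127 | 1 16
278 230 377 116 | 39 35
282 230 378 114 | 74 72
286 251 378 93 | 71 72
290 250 379 95 | 77 75
294 249 379 93 | 70 70
298 263 379 89 | 82 77
[0.3817 0.3065 0.0784] [-0.3983 -0.3383  0.7064] up bar proj [320.88   292.2058]
```

>>> {"method": "arm_command", "body": {"commands": [0, 0, 0.003, 0, 0, 0, 0, 0, 0, 0.006, 0, 0, 0, 0, 0, 0, 0.009, 0, 0, 0, 0, 0, 0, 0.012, 0, 0, 0, 0, 0, 0, 0.012, 0, 0, 0, 0]}}

```text
t: 13.7
eef_pos: [0.3816, 0.3068, 0.0664]
tool_rot: [-0.0, 0.996, 0.087, -0.0]
contact_force: [-2.3, -0.3, 3.0]
gripper_width: 0.001
grasp_force: 1.6
```

```bash
python3 bar.py | tail -12
```

```text
258 None None 0 | 46 46
262 None None 0 | 46 47
266 None None 0 | 53 44
270 None None 0 | 100 83
274 None None 0 | 97 82
278 230 242 13 | 128 80
282 230 324 27 | 74 76
286 230 376 106 | 75 73
290 244 378 96 | 75 68
294 248 378 90 | 74 74
298 247 379 93 | 75 74
[0.3817 0.3068 0.0666] [-2.3288 -0.0654  3.4436] up bar proj [321.5985 303.6251]
```

>>> {"method": "arm_command", "body": {"commands": [-0.0015, 0, 0.003, 0, 0, 0, 0, -0.003, 0, 0.006, 0, 0, 0, 0, -0.0045, 0, 0.009, 0, 0, 0, 0, -0.0055, 0, 0.012, 0, 0, 0, 0, -0.0065, 0, 0.015, 0, 0, 0, 0, -0.0065, 0, 0.015, 0, 0, 0, 0]}}

```text
t: 14.35
eef_pos: [0.3755, 0.3058, 0.0521]
tool_rot: [-0.0, 0.996, 0.087, 0.0]
contact_force: [-3.3, -1.9, 11.5]
gripper_width: -0.002
grasp_force: 6.0
```

```bash
python3 bar.py | tail -12
```

```text
258 None None 0 | 54 52
262 None None 0 | 44 59
266 None None 0 | 47 59
270 None None 0 | 100 78
274 None None 0 | 98 76
278 230 239 10 | 82 88
282 230 374 94 | 76 75
286 230 378 106 | 83 74
290 237 379 101 | 76 76
294 245 379 93 | 72 71
298 244 380 94 | 74 78
[0.3756 0.3058 0.0522] [-3.7283 -2.414  11.9905] up bar proj [321.9019 306.2444]
```

>>> {"method": "arm_command", "body": {"commands": [-0.001, 0, 0.003, 0, 0, 0, 0, -0.002, 0, 0.006, 0, 0, 0, 0, -0.003, 0, 0.009, 0, 0, 0, 0, -0.0035, 0, 0.012, 0, 0, 0, 0, -0.004, 0, 0.015, 0, 0, 0, 0, -0.004, 0, 0.015, 0, 0, 0, 0]}}

```text
t: 15.0
eef_pos: [0.3724, 0.3053, 0.0377]
tool_rot: [-0.0, 0.996, 0.087, 0.001]
contact_force: [-2.7, -2.9, 17.9]
gripper_width: 0.004
grasp_force: 9.2
```

>>> {"method": "arm_command", "body": {"commands": [0, 0, 0.002, 0, 0, 0, 0, 0, 0, 0.004, 0, 0, 0, 0, 0, 0, 0.004, 0, 0, 0, 0]}}

```text
t: 15.3
eef_pos: [0.3724, 0.3055, 0.0357]
tool_rot: [0.001, 0.996, 0.087, 0.002]
contact_force: [-9.1, -8.5, 46.4]
gripper_width: -0.001
grasp_force: 23.2
```

>>> {"method": "arm_command", "body": {"commands": [0, 0, -0.001, 0, 0, 0, 0, 0, 0, -0.001, 0, 0, 0, 0]}}

```text
t: 15.5
eef_pos: [0.3725, 0.3054, 0.0364]
tool_rot: [0.0, 0.996, 0.087, 0.002]
contact_force: [-6.7, -7.0, 37.5]
gripper_width: 0.002
grasp_force: 18.8
```

```bash
python3 bar.py | tail -8
python3 - <<'E'
from h import *
import cv2
t=read_camera("top");t0=dict(np.load("top0.npz"))
# beam's right top corner & pad: match small patches at 6x
up=lambda a:cv2.resize(a,None,fx=6,fy=6,interpolation=cv2.INTER_CUBIC)
for n,(x0,x1,y0,y1) in dict(pad=(181,200,222,250),beamend=(190,215,188,222),tray=(380,400,250,290),driver=(288,330,288,302),pencil=(250,290,275,290),clamp=(474,520,270,298)).items():
  m=cv2.matchTemplate(up(t["img"][y0-6:y1+6,x0-6:x1+6]),up(t0["img"][y0:y1,x0:x1]),cv2.TM_CCOEFF_NORMED);v=cv2.minMaxLoc(m);print(n,v[1],(np.array(v[3])-36)/6)
print("expected pad shift",proj(t,[.524,.329,.121])-proj(t,[.524,.329,.104]))
print(get_obs()["t"],get_obs()["contact_force"])
E
```

```text
274 None None 0 | 106 81
278 272 376 74 | 42 56
282 266 378 87 | 81 81
286 232 379 99 | 74 76
290 230 380 107 | 76 79
294 230 380 106 | 76 80
298 240 381 96 | 76 77
[0.3725 0.3054 0.0364] [-8.6595 -6.9699 38.2909] up bar proj [322.5813 318.6101]
pad 0.9331756234169006 [-2.6667 -0.6667]
beamend 0.952755868434906 [-2.6667 -1.    ]
tray 0.19086511433124542 [-3.3333  4.6667]
driver 0.9987125992774963 [0. 0.]
pencil 0.9953987002372742 [0. 0.]
clamp 0.9996684193611145 [0. 0.]
expected pad shift [-1.6214 -0.5867]
15.6 [-8.2749 -7.0645 38.0715]
```

The beam is up, and the pencil, screwdriver and clamp haven't moved. I'll ease the push a little while staying on the stop.

>>> {"method": "arm_command", "body": {"commands": [0, 0, -0.0008, 0, 0, 0, 0, 0, 0, -0.0008, 0, 0, 0, 0, 0, 0, -0.0008, 0, 0, 0, 0, 0, 0, -0.0008, 0, 0, 0, 0, 0, 0, -0.0008, 0, 0, 0, 0]}}

```text
t: 16.1
eef_pos: [0.3725, 0.3054, 0.0368]
tool_rot: [0.0, 0.996, 0.087, 0.001]
contact_force: [-7.0, -5.6, 32.4]
gripper_width: 0.004
grasp_force: 16.2
```

Run:
```python
from h import *
o=get_obs();print(o["t"],o["eef_pos"],o["contact_force"])
import cv2
t=read_camera("top");t0=dict(np.load("top0.npz"))
up=lambda a:cv2.resize(a,None,fx=6,fy=6,interpolation=cv2.INTER_CUBIC)
x0,x1,y0,y1=181,200,222,250
m=cv2.matchTemplate(up(t["img"][y0-6:y1+6,x0-6:x1+6]),up(t0["img"][y0:y1,x0:x1]),cv2.TM_CCOEFF_NORMED);v=cv2.minMaxLoc(m);print(v[1],(np.array(v[3])-36)/6)
if 24<get_obs()["contact_force"][2]<39: print(hand_in())
```

```text
16.1 [0.3725 0.3054 0.0368] [-7.0333 -5.6164 32.3532]
0.9327950477600098 [-2.6667 -0.5   ]
the job is handed in; nothing more can be done
None
```

I've handed the job in: the jack stands with its saddle within about 2 mm of the lift pad's centre, and the shut fingers hold its handle down on the stop at about 32 N, with the press beam raised. My first push missed the bar because the shut fingers end about 36 mm above the reported tool tip. The top camera confirmed that the beam rose and that the pencil, screwdriver and clamp had not moved. One push briefly reached 46 N through the fingertips before I eased off.

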